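# Reset the ratcheted keeper on the rail shelf

### The arm

A 6-joint arm with a two-finger parallel gripper is mounted at the origin on the work surface. World frame = base frame: x ahead of the robot, y to its left, z up, the work surface at z = 0. Lengths are in mm, angles in rad, forces in N, time in s.
With the tool pointing down it reaches from about 325 to 750 mm from the base axis. Payload 7.6 kg.
Tool frame: the origin (TCP) lies between the finger pads; the fingertips stand 14 mm ahead of it and the grasp point (between the pads) lies 5 mm behind it (arm.nose_length is the distance from the TCP to the fingertips, in mm); z points along the fingers, y is the line along which they close (so a half turn about z gives the same grasp; the last joint's range is limited). The gripper opens to 85 mm and grips with 20 to 120 N. Pads are 22 mm wide; open, the fingers measure 114 mm over their backs; the gripper's body (76 mm by 85 mm) begins 54 mm behind the grasp point. The pads swing forward as they close: fully open they stand 13 mm farther back than shut.
Start: joints at [-0.07, 0.052, 1.401, -0, 1.689, -0.07], TCP at [525.018, 0.022, 245.323] pointing down, gripper open.
Joint ranges: [-2.9, 2.9], [-0.91, 2.17], [0.12, 2.37], [-1.06, 4.2], [0.26, 2.73], [-2.93, 2.93]. Speed limits (rad/s): [2.57, 2.57, 3.01, 3.14, 3.14, 3.14].

### API

Orientations are given as a rotation vector (axis times angle).
In Python, from workcell import arm, capture, calibration, close_job, regions_of, mark_of gives the robot as it stands.
- The arm moves only by the tool send_rows, never from a script. Its argument "rows" is a list of rows, each a list of 5 numbers: the opening, from 0 (shut) to 1 (fully open), then the shift along the tool's x, y, z in cm, then the turn about the tool's z in rad. In form: [[hand, dx, dy, dz, twist], ...]. A call has 1 to 12 rows; each row shifts and turns the commanded pose from where the row before left it, along the tool's axes as they then stand; what a row does not reach is not made up. A row lasts 1/8 s, in which the tool goes at most 62.5 mm and 10.7 degrees, less where a joint would pass 70% of its speed; a pose out of reach is approached as far as the arm can. A call is refused whole if a number of a shift passes 6.25 or a number of a turn 0.188, either way. A call with a gripper value outside its range is refused whole. The fingers move at their own pace and stop on an object; "force" is the grip in N (left out, the last holds). Time passes only in rows, so rows that do not move let the fingers close. It gives the time, the measured TCP pose, the force, the opening and the grip force at its end, in the units of the state.
- arm.state(): the state, without advancing time (a new reading comes with each control period).
- capture(name): name is "scene" or "side" or "wrist"; returns the picture (480x640x3 uint8, red, green, blue); there is no depth.
- calibration(name): a dict with "fx", "fy", "cx", "cy" (pixels), "xyz" and "attitude" of the camera in the world. Camera axes: x right, y down, z forward; pixel columns grow to the right and rows downward; lengths in mm; the calibration is good to about 2 mm. A picture is of the moment at which its call begins: read the wrist's pose just before it. calibration takes no time and is no camera call; for the wrist camera it gives the pose at the moment of the call.
- close_job(): hands the job in; it is judged then, once.
Trained networks look in the newest picture that a camera, given by its name, has taken for a name from the list of things; names that differ only in an ending like _2 or _b are one class to them, and where a whole thing is asked for, a point or a joint stands for the part that bears it (a point fixed in the world has none). Each returns a list of dicts, best first, with "conf" (0 to 1); they miss things now and then, are a little off and sometimes report something else, mostly with a low value. They report only what shows in the picture. A call takes as long as a camera call. They do not tell look-alikes from the thing itself.
- regions_of(camera, label): "region" (480x640 bool, what is visible of it).
- mark_of(camera, label): "centre" ([x, y, z] in mm, in world coordinates, good to about 4 mm: a listed point, or the origin of a listed thing).
The state is a dict: "t": time; "joint_pos": joint angles; "qvel": joint speeds; "joint_torque": joint torques, N m; "eef_pos": TCP position; "eef_rot": TCP orientation; "force": force on the tool from outside, world axes, zero at the start; "moment": the same for the moment, N m; "finger_gap": finger opening in mm; "gripper_force": force on a finger pad.
Only numpy, scipy, OpenCV 4.12 (cv2) and the standard library are available. Lean on these libraries where they do the work, as an engineer would, in place of code of your own. Each camera call takes 0.05 s, during which the arm holds its last target. There are 200 camera calls.

### The job

The sliding keeper on the stainless rail shelf is held by its drop pawl: flip the pawl right over so that it lies clear of the teeth, and slide the keeper along until it just snugs up to the copper-coloured canister, without crushing it. Then back the keeper off to leave a gap of about 20 mm, and flip the pawl back down into the teeth. Leave the canister standing by its end stop and do not disturb the other things.

Things in the scene. Friction and masses are not known exactly. Their poses are not given: they have to be found in the camera images.
- keeper (a joint): place of the keeper (grey 60 mm carriage with a black handle post and a thin upright steel plate) on the rod along the shelf's front, m: 0 = middle, -0.16 to 0.14, grows along the shelf's y, away from the canister. Friction about 6 N; stays where left. With the pawl in the teeth (16 mm pitch) it goes freely away from the canister but not toward it, bar up to one tooth of slack
- pawl (a joint): angle of the pawl, rad: dark steel arm, 68 mm, hinged on the keeper's front, swinging in the upright plane along the shelf. 0 to 0.14 = down in the teeth, reaching from the hinge toward the canister end, 0.40 rad below level at 0; 1.97 = straight up; 3.0 = stop, flipped right over, lying toward the other end. No spring: it falls by its own weight (110 g) to the side it leans to
- pawl_hinge (a point): point on the pawl's hinge axis abreast of pawl_bar, 125 mm above the worktop (the shelf's deck is 620 x 170 mm, its top 60 mm above the worktop). Axes = the shelf's: x from its front (robot's side) to its back, y along the track away from the canister, z up. The hinge axis is along x
- pawl_bar (a point): where to hold the pawl: middle of the free length of its round cross bar with a black free-turning sleeve, 16 mm across and 52 mm long, sticking out to the front, parallel to the shelf's x. It circles pawl_hinge at 55 mm radius. Nothing stands within 35 mm below it or, along the shelf, beside it. Its axes turn with the pawl
- keeper_handle (a point): grip point of the keeper's black handle post, 17 mm below its flat top (top 172 mm above the worktop); the post is 20 mm along the track (y) by 30 mm across (x) and 64 mm high; axes = the shelf's as above
- keeper_face (a point): middle of the face of the keeper's upright plate (120 mm wide, 6 mm thick, top 136 mm above the worktop) that looks toward the canister; its y axis is normal to the face, pointing away from the canister; axes = the shelf's
- canister: lidded copper-coloured aluminium canister, round, 96 mm across, 96 mm high and 111 mm with its knob, standing loose on the deck against the end stop at the right; origin at the centre of its underside
- canister_center (a point): the canister's axis, 48 mm above its underside. The keeper's plate touches the canister when this point lies 48 mm from the face (y = -0.048 in keeper_face's axes)
- endstop: fixed upright steel plate of the end stop behind the canister, 120 mm wide across the deck, 4 mm thick, 110 mm high; origin at the bottom middle of the plate, axes = the shelf's; the canister rests 50 mm from it along y. It holds the canister, so the keeper comes to a firm stop there
- snapbox: closed snap-top plastic box, 138 x 93 x 60 mm, on the deck at the left end, on the other side of the keeper from the canister; origin at its underside; leave alone
- cruet: two stoppered glass cruets on a wooden base, 80 x 150 x 158 mm, on the worktop at the right; origin at its underside; leave alone
- bowl: white ceramic bowl painted with blue flowers, 132 mm across, 58 mm high, on the worktop; origin at its underside; leave alone
- mug: terracotta mug, 80 mm across, 90 mm high, on the worktop; origin at its underside; leave alone
- saltjar: glass jar with a wooden cap, 70 mm across, 100 mm high, on the worktop; origin at its underside; leave alone
- dipper: wooden honey dipper, about 180 mm long, 34 mm across its head, lying on the worktop in front of the shelf; origin at its underside; leave alone
Not all that is in view belongs to the job. Of the things like the canister, leave any that is blue; of the rest the smaller one is meant.

How it is judged:
By the outcome, as a careful person would: the job done as asked, in the order asked, and still so for the second after the job is handed in, with the robot touching nothing.
It also fails if it takes over 72 s, if anything falls off the work surface, if the arm or the gripper's body presses on something with over 40 N, if the wrist force passes 120 N, or if a joint passes its speed limit or range.

## Working session

There is one attempt and no reset: what is moved stays moved. The work goes in short steps, Python scripts to look and compute and a tool call to move; the robot and the scene stay as the last step left them, time stands still between calls to the robot, and variables do not carry over. Pictures are saved under pics/ and viewed, at most 10 in all, crops included, and the job is handed in when it is done.

Besides the shell and the picture viewer there is one more tool, called after "Request:" as name(argument=value, ...), one argument or row to a line, values as JSON. send_rows: Moves the arm, as the interface text tells. Its arguments: {"type":"object","properties":{"rows":{"type":"array","items":{"type":"array","items":{"type":"number"}}},"force":{"type":"number"}},"required":["rows"]}

```bash
mkdir -p pics; cat > h.py <<'E'
import numpy as np,cv2
from scipy.spatial.transform import Rotation as R
from workcell import arm,capture,calibration,close_job,regions_of,mark_of
def st():
    s=arm.state();print('t',round(s['t'],2),'pos',np.round(s['eef_pos'],1),'rot',np.round(s['eef_rot'],3),'F',np.round(s['force'],1),'gap',round(s['finger_gap'],1),'gf',np.round(s['gripper_force'],1));return s
def pic(c,n):
    im=capture(c);cv2.imwrite(f'pics/{n}.png',im[:,:,::-1]);return im
def marks(c,*ls):
    for l in ls: print(c,l,[(round(d['conf'],2),np.round(d['centre'],1).tolist()) for d in mark_of(c,l)][:3])
E
python3 - <<'E'
from h import *
s=st();print(R.from_rotvec(s['eef_rot']).as_matrix().round(2))
print(calibration('scene'))
L=['pawl_hinge','pawl_bar','keeper_handle','keeper_face','canister','canister_center','endstop']
a=pic('scene','s0');marks('scene',*L)
b=pic('side','d0');marks('side',*L)
E
```

```text
t 0.0 pos [5.247e+02 1.000e-01 2.445e+02] rot [-2.221e+00 -2.221e+00  2.000e-03] F [-0.   1.   0.4] gap 85.3 gf 0.0
[[-0.  1. -0.]
 [ 1.  0.  0.]
 [ 0. -0. -1.]]
{'fx': 512.9143645195526, 'fy': 512.9143645195526, 'cx': 319.44502493015136, 'cy': 240.94102476971185, 'xyz': array([1095.98564948, -568.4185134 , 1094.77303178]), 'attitude': array([-2.32440242, -0.9725158 ,  0.30273243])}
scene pawl_hinge [(0.7, [498.5, 59.6, 124.6])]
scene pawl_bar [(0.62, [310.9, 337.2, -1.4]), (0.56, [503.2, 4.6, 101.9])]
scene keeper_handle [(0.91, [577.6, 59.7, 151.7]), (0.57, [677.2, -237.8, 56.9])]
scene keeper_face [(0.72, [684.5, 28.6, 107.2])]
scene canister [(0.91, [704.2, -401.5, -3.2]), (0.84, [839.9, -13.6, 3.8]), (0.69, [678.5, -234.9, 57.9])]
scene canister_center [(0.94, [840.3, -8.7, 49.6]), (0.9, [683.0, -184.2, 109.0])]
scene endstop [(0.56, [676.9, -237.8, 59.7]), (0.37, [499.7, 60.9, 123.6])]
side pawl_hinge [(0.83, [505.5, 60.4, 125.9])]
side pawl_bar [(0.7, [505.2, 1.9, 108.7])]
side keeper_handle [(0.98, [585.8, 57.6, 150.8]), (0.29, [504.0, 2.6, 109.0])]
side keeper_face [(0.7, [683.4, 29.9, 108.7]), (0.51, [504.7, 3.7, 110.7])]
side canister [(0.96, [677.7, -184.2, 59.8]), (0.8, [837.0, -19.4, -0.7]), (0.69, [398.9, 34.4, 1.6])]
side canister_center [(0.66, [681.9, -179.8, 106.7]), (0.6, [841.6, -13.7, 51.2]), (0.24, [506.4, 60.5, 122.2])]
side endstop []
```

View pics/s0.png

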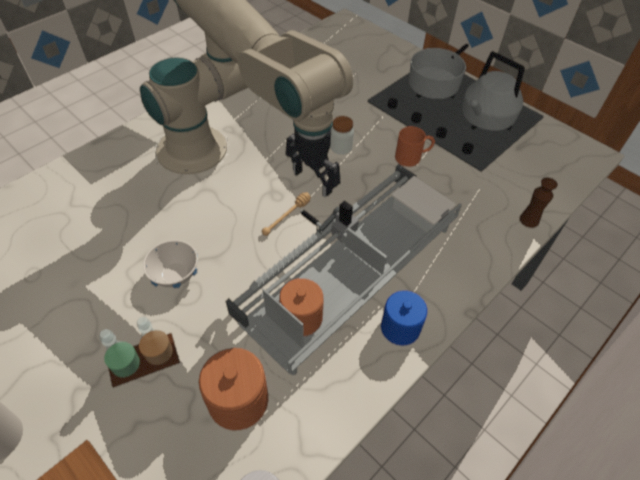

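View pics/d0.png

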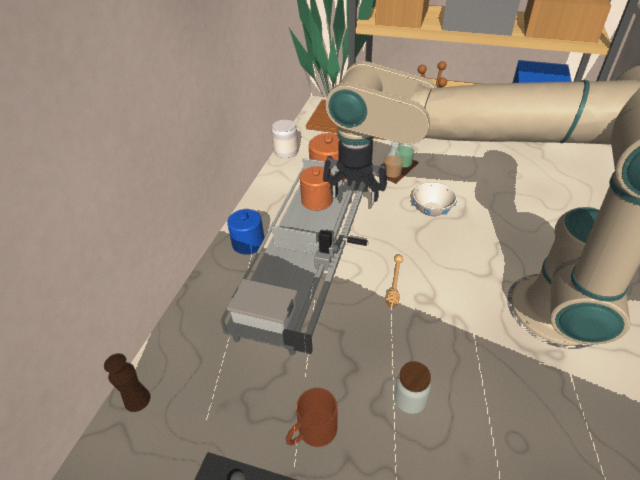

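Three candidates for the canister in the scene picture: blue pot (405,318), large copper pot on the worktop (233,388) and small copper pot on the deck (302,306). The small copper one fits, since it is not blue, is the smaller of the copper two, and stands against the end stop. I'll confirm that in a crop while I turn the hand so the fingers close along the shelf.

```bash
python3 - <<'E'
import cv2
im=cv2.imread('pics/s0.png')[160:440,180:460]
cv2.imwrite('pics/c0.png',cv2.resize(im,(590,590),interpolation=cv2.INTER_CUBIC))
E
```

Request:
send_rows(
  rows=[
    [0.9, 0, -0.2, 0, 0.18],
    [0.8, 0, -0.2, 0, 0.18],
    [0.7, 0, -0.2, 0, 0.18],
    [0.6, 0, -0.2, 0, 0.18],
    [0.45, 0, -0.2, 0, 0.18],
    [0.45, 0, 0, 0, 0.18],
    [0.45, 0, 0, 0, 0.18],
    [0.45, 0, 0, 0, 0.18],
    [0.45, 0, 0, 0, 0.13],
    [0.45, 0, 0, 0, 0],
    [0.45, 0, 0, 0, 0],
  ],
)

```text
t: 2.17
eef_pos: [515.9, 3.4, 245.3]
eef_rot: [3.142, 0.005, 0.0]
force: [0.0, 0.5, -0.4]
finger_gap: 38.4
gripper_force: 0.0
```

View pics/c0.png

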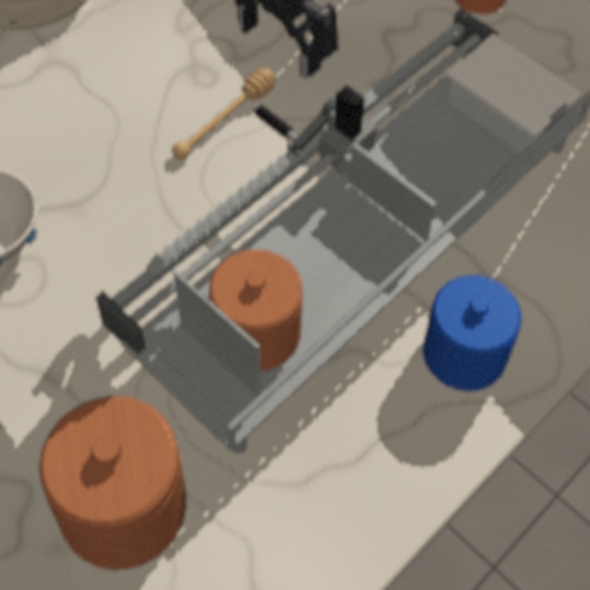

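```bash
python3 - <<'E'
from h import *
s=st();print(R.from_rotvec(s['eef_rot']).as_matrix().round(3),s['joint_pos'])
L=['pawl_hinge','pawl_bar','keeper_handle','keeper_face','canister_center','endstop']
pic('wrist','w0');marks('wrist',*L)
capture('scene');marks('scene',*L)
capture('side');marks('side',*L)
E
```

```text
t 2.17 pos [515.9   3.4 245.3] rot [3.142 0.005 0.   ] F [ 0.   0.5 -0.4] gap 38.4 gf 0.0
[[ 1.     0.003  0.   ]
 [ 0.003 -1.    -0.   ]
 [ 0.     0.    -1.   ]] [-6.49283052e-02  2.65791840e-02  1.42706840e+00 -9.99577771e-07
  1.68789145e+00  1.50255194e+00]
wrist pawl_hinge []
wrist pawl_bar [(0.89, [502.1, 2.3, 105.8])]
wrist keeper_handle [(0.77, [580.0, 58.0, 155.2])]
wrist keeper_face []
wrist canister_center []
wrist endstop []
scene pawl_hinge [(0.79, [497.7, 58.0, 125.3]), (0.48, [581.0, 63.3, 150.4]), (0.16, [674.7, 252.9, 65.0])]
scene pawl_bar [(0.76, [502.8, 2.4, 109.0])]
scene keeper_handle [(0.76, [582.5, 58.9, 154.8])]
scene keeper_face [(0.63, [685.4, 29.3, 106.4]), (0.36, [675.7, 252.9, 63.2])]
scene canister_center [(0.9, [840.6, -10.4, 48.9]), (0.87, [678.1, -183.3, 108.9])]
scene endstop [(0.88, [676.9, -235.8, 58.2])]
side pawl_hinge [(0.77, [506.4, 58.3, 125.7])]
side pawl_bar [(0.82, [502.4, 4.7, 109.0]), (0.62, [585.0, 56.5, 151.4])]
side keeper_handle [(0.61, [585.1, 57.2, 152.9])]
side keeper_face [(0.64, [687.4, 27.6, 109.1]), (0.23, [399.7, 32.0, -2.5])]
side canister_center [(0.91, [681.5, -181.8, 107.9]), (0.82, [707.3, -400.2, 64.8]), (0.68, [842.6, -13.5, 50.2])]
side endstop [(0.93, [675.6, -237.0, 60.8])]
```

View pics/w0.png

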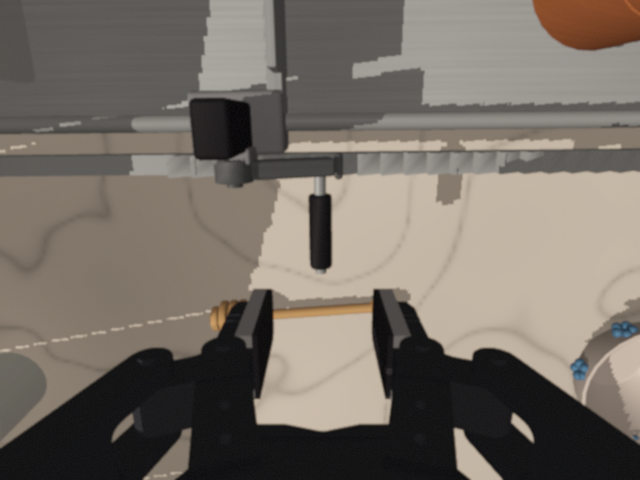

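The crop confirms it: the small copper canister at (257,305) stands by the end-stop plate, with the larger copper pot at (113,480) and the blue one at (470,330) off the shelf. The wrist picture shows the bar upright at column 320, rows 195–270, so it is centred between the fingers. The rail runs nearly level, so the yaw is close to 0. Descending to the bar.

Request:
send_rows(
  rows=[
    [0.45, -0.35, 0.0, 2.5, 0],
    [0.45, -0.35, 0, 2.5, 0],
    [0.45, -0.35, 0, 2.5, 0],
    [0.45, -0.35, 0, 2.5, 0],
    [0.45, 0, 0, 2.2, 0],
    [0.45, 0, 0, 2.1, 0],
    [0.45, 0, 0, 0, 0],
    [0.1, 0, 0, 0, 0],
    [0.1, 0, 0, 0, 0],
    [0.1, 0, 0, 0, 0],
    [0.1, 0, 0, 0, 0],
  ],
  force=25,
)

```text
t: 4.6
eef_pos: [502.5, 3.9, 102.9]
eef_rot: [-3.141, -0.002, -0.003]
force: [2.5, 4.2, 0.3]
finger_gap: 15.5
gripper_force: 24.4
```

```bash
python3 - <<'E'
from h import *
s=st()
im=pic('side','d1');marks('side','pawl_bar','pawl_hinge')
cv2.imwrite('pics/d1c.png',cv2.resize(im[140:320,230:470,::-1],(800,600)))
# rail yaw from w0 (pose then: TCP 515.9,3.4,245.3, same orientation)
c=calibration('wrist');A=R.from_rotvec(c['attitude']).as_matrix();print(A.round(3),c['xyz'])
w=cv2.imread('pics/w0.png',0)
for l in cv2.HoughLinesP(cv2.Canny(w,40,120),1,np.pi/720,60,minLineLength=180,maxLineGap=15)[:,0]:
    p=[A@np.array([(u-c['cx'])/c['fx'],(v-c['cy'])/c['fy'],1]) for u,v in (l[:2],l[2:])]
    d=p[1]/abs(p[1][2])-p[0]/abs(p[0][2])
    if abs(d[1])>abs(d[0]): print(l,'yaw',round(-d[0]/d[1],4))
E
```

```text
t 4.6 pos [502.5   3.9 102.9] rot [-3.141e+00 -2.000e-03 -3.000e-03] F [2.5 4.2 0.3] gap 15.5 gf 24.4
side pawl_bar [(0.5, [507.2, 0.7, 110.2])]
side pawl_hinge [(0.93, [506.1, 58.0, 128.0]), (0.44, [677.7, -184.5, 62.8])]
[[ 0.001 -0.959 -0.283]
 [-1.    -0.002  0.002]
 [-0.002  0.283 -0.959]] [575.91976664   3.3115403  231.05430494]
[381 150 639 148] yaw 0.0089
[  2 352 287 297] yaw 0.2118
[  0 349 246 303] yaw 0.2051
[429 105 635 102] yaw 0.0149
[202 314 410 298] yaw 0.0867
```

View pics/d1c.png

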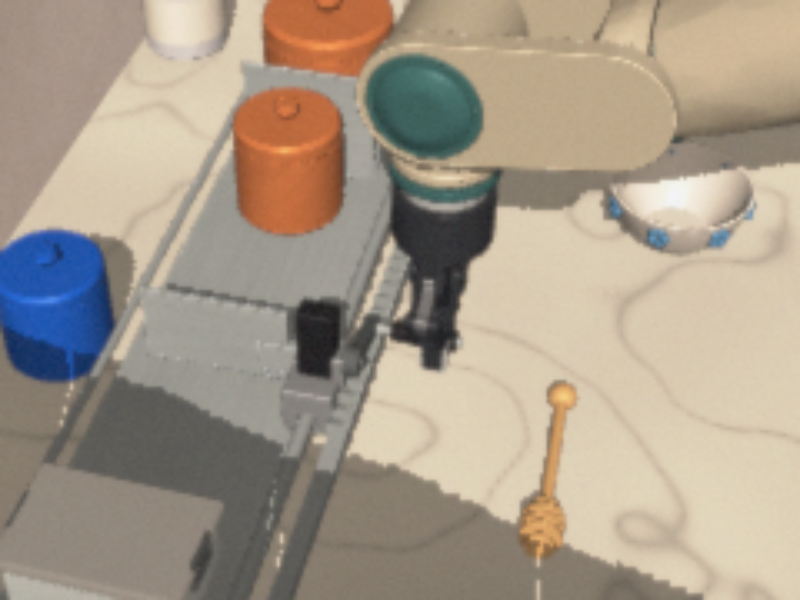

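Request:
send_rows(
  rows=[
    [0.1, 0, 0.25, -1.17, 0],
    [0.1, 0, 0, -1.1, 0],
    [0.1, 0, -0.22, -1.08, 0],
    [0.1, 0, -0.43, -1.01, 0],
    [0.1, 0, -0.62, -0.91, 0],
    [0.1, 0, -0.79, -0.77, 0],
    [0.1, 0, -0.92, -0.59, 0],
    [0.1, 0, -1.02, -0.4, 0],
    [0.1, 0, -1.08, -0.19, 0],
    [0.1, 0, 0, 0, 0],
  ],
)

```text
t: 6.0
eef_pos: [501.8, 51.8, 172.5]
eef_rot: [3.141, 0.002, -0.002]
force: [6.8, 0.5, -11.0]
finger_gap: 14.9
gripper_force: 24.9
```

```bash
python3 - <<'E'
from h import *
s=st();capture('side');marks('side','pawl_bar','pawl_hinge','keeper_handle');capture('scene');marks('scene','pawl_bar','pawl_hinge','keeper_handle')
E
```

```text
t 6.0 pos [501.8  51.8 172.5] rot [ 3.141e+00  2.000e-03 -2.000e-03] F [  6.8   0.5 -11. ] gap 14.9 gf 24.9
side pawl_bar [(0.79, [502.6, 53.5, 181.5])]
side pawl_hinge []
side keeper_handle [(0.8, [584.2, 53.2, 155.3])]
scene pawl_bar [(0.72, [501.7, 51.7, 176.3])]
scene pawl_hinge [(0.78, [497.6, 57.0, 125.7])]
scene keeper_handle [(0.74, [580.9, 56.0, 148.9]), (0.44, [503.2, 51.0, 179.0])]
```

Request:
send_rows(
  rows=[
    [0.1, 0, -1.1, 0.2, 0],
    [0.1, 0, -1.07, 0.3, 0],
    [0.1, 0, -1.0, 0.46, 0],
    [0.1, 0, -0.89, 0.65, 0],
    [0.1, 0, -0.74, 0.81, 0],
    [0.1, 0, -0.2, 0.25, 0],
    [0.1, 0, 0, 0, 0],
  ],
)

```text
t: 7.28
eef_pos: [501.5, 101.5, 147.2]
eef_rot: [3.141, 0.001, -0.002]
force: [-1.6, -6.6, -3.6]
finger_gap: 15.3
gripper_force: 25.3
```

```bash
python3 - <<'E'
from h import *
s=st();capture('side');marks('side','pawl_bar','pawl_hinge','keeper_handle');capture('scene');marks('scene','pawl_bar','pawl_hinge','keeper_handle')
E
```

```text
t 7.28 pos [501.5 101.5 147.2] rot [ 3.141e+00  1.000e-03 -2.000e-03] F [-1.6 -6.6 -3.6] gap 15.3 gf 25.3
side pawl_bar [(0.46, [501.2, 103.8, 152.7])]
side pawl_hinge []
side keeper_handle [(0.88, [586.4, 52.4, 154.8])]
scene pawl_bar [(0.6, [502.6, 99.9, 154.4])]
scene pawl_hinge [(0.72, [499.3, 55.6, 124.3])]
scene keeper_handle [(0.64, [580.6, 54.8, 151.7])]
```

Request:
send_rows(
  rows=[
    [0.4, 0, 0, 0, 0],
    [0.45, 0, 0, 0, 0],
    [0.45, 0, 0, 0, 0],
    [0.45, 0, 0, -2.0, 0],
    [0.45, 0, 0, -3.0, 0],
    [0.45, 0, 0, -3.0, 0],
    [0.45, 2.0, 1.2, -2.0, 0],
    [0.45, 2.0, 1.2, 0, 0],
    [0.45, 2.0, 1.2, 0, 0],
    [0.45, 2.0, 1.15, 0, 0],
    [0.45, 0, 0, 0, 0],
  ],
)

```text
t: 9.05
eef_pos: [582.5, 53.8, 247.4]
eef_rot: [-3.141, 0.0, 0.0]
force: [1.5, 0.3, -0.8]
finger_gap: 38.4
gripper_force: 0.0
```

```bash
python3 - <<'E'
from h import *
s=st();capture('side');marks('side','pawl_bar','keeper_handle','keeper_face');pic('wrist','w1');marks('wrist','keeper_handle','pawl_bar','keeper_face','canister_center')
E
```

```text
t 9.05 pos [582.5  53.8 247.4] rot [-3.141  0.     0.   ] F [ 1.5  0.3 -0.8] gap 38.4 gf 0.0
side pawl_bar [(0.6, [504.7, 97.7, 154.1])]
side keeper_handle [(0.6, [586.9, 55.5, 153.0])]
side keeper_face [(0.59, [682.4, 25.4, 111.5])]
wrist keeper_handle [(0.93, [579.4, 57.1, 153.8])]
wrist pawl_bar []
wrist keeper_face [(0.82, [684.9, 24.8, 109.3])]
wrist canister_center []
```

View pics/w1.png

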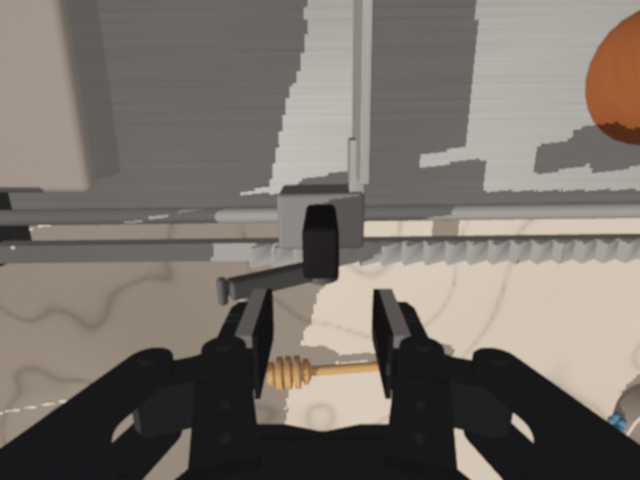

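The wrist picture shows the pawl flipped over, lying to the left with its tip at (222,290), and the handle post (320,240) centred between the fingers. I'll descend and grip the post.

Request:
send_rows(
  rows=[
    [0.45, 0, -0.1, 2.5, 0],
    [0.45, 0, 0, 2.5, 0],
    [0.45, 0, 0, 2.5, 0],
    [0.45, 0, 0, 2.2, 0],
    [0.45, 0, 0, 0, 0],
    [0.1, 0, 0, 0, 0],
    [0.1, 0, 0, 0, 0],
    [0.1, 0, 0, 0, 0],
  ],
  force=40,
)

```text
t: 10.5
eef_pos: [582.4, 55.4, 152.3]
eef_rot: [-3.142, -0.002, -0.003]
force: [-2.7, 0.3, 3.9]
finger_gap: 19.1
gripper_force: 41.1
```

Request:
send_rows(
  rows=[
    [0.1, 0, 0.7, 0, 0],
    [0.1, 0, 1.4, 0, 0],
    [0.1, 0.01, 1.4, 0, 0],
    [0.1, 0.02, 1.4, 0, 0],
    [0.1, 0.02, 1.4, 0, 0],
    [0.1, 0.02, 1.4, 0, 0],
    [0.1, 0.02, 1.4, 0, 0],
    [0.1, 0.02, 1.4, 0, 0],
    [0.1, 0.01, 1.4, 0, 0],
    [0.1, 0, 1.0, 0, 0],
    [0.1, 0, 0.6, 0, 0],
    [0.1, 0, 0, 0, 0],
  ],
)

```text
t: 12.0
eef_pos: [584.3, -79.7, 152.3]
eef_rot: [3.142, 0.002, 0.006]
force: [2.8, 1.6, 4.4]
finger_gap: 19.7
gripper_force: 41.4
```

```bash
python3 - <<'E'
from h import *
s=st()
for c in('side','scene','wrist'): pic(c,c+'2');marks(c,'keeper_handle','keeper_face','canister_center')
E
```

```text
t 12.0 pos [584.3 -79.7 152.3] rot [3.142e+00 2.000e-03 6.000e-03] F [2.8 1.6 4.4] gap 19.7 gf 41.4
side keeper_handle [(0.8, [586.6, -83.5, 153.0])]
side keeper_face [(0.81, [687.8, -112.8, 111.8])]
side canister_center [(0.94, [682.3, -184.6, 103.9]), (0.69, [839.1, -17.5, 49.9]), (0.37, [505.8, -32.6, 150.9])]
scene keeper_handle [(0.93, [584.8, -78.3, 149.2]), (0.26, [676.5, -236.8, 58.7])]
scene keeper_face [(0.74, [484.4, 445.9, 2.9]), (0.61, [686.3, -108.2, 107.5])]
scene canister_center [(0.8, [679.9, -184.0, 109.2]), (0.64, [840.4, -9.3, 48.8]), (0.51, [485.0, 448.1, 1.5])]
wrist keeper_handle [(0.9, [585.7, -81.7, 155.6])]
wrist keeper_face [(0.65, [686.9, -111.3, 109.8])]
wrist canister_center []
```

Request:
send_rows(
  rows=[
    [0.1, 0, 0.4, 0, 0],
    [0.1, 0, 0.4, 0, 0],
    [0.1, 0, 0.4, 0, 0],
    [0.1, 0, 0.3, 0, 0],
    [0.1, 0, 0.15, 0, 0],
    [0.1, 0, 0.1, 0, 0],
    [0.1, 0, 0.1, 0, 0],
  ],
)

```text
t: 13.48
eef_pos: [584.5, -97.2, 152.3]
eef_rot: [-3.141, -0.003, -0.006]
force: [5.1, 7.2, 4.8]
finger_gap: 19.5
gripper_force: 41.2
```

Request:
send_rows(
  rows=[
    [0.1, 0, 0.1, 0, 0],
    [0.1, 0, 0.1, 0, 0],
  ],
)

```text
t: 13.72
eef_pos: [584.5, -99.1, 152.2]
eef_rot: [-3.141, -0.003, -0.006]
force: [4.8, 6.4, 5.5]
finger_gap: 19.4
gripper_force: 41.2
```

Request:
send_rows(
  rows=[
    [0.1, 0, 0.1, 0, 0],
    [0.1, 0, 0.1, 0, 0],
  ],
)

```text
t: 13.98
eef_pos: [584.5, -101.1, 152.3]
eef_rot: [-3.141, -0.003, -0.007]
force: [5.7, 6.9, 5.1]
finger_gap: 19.9
gripper_force: 41.2
```

Request:
send_rows(
  rows=[
    [0.1, 0, 0.08, 0, 0],
    [0.1, 0, 0.07, 0, 0],
  ],
)

```text
t: 14.22
eef_pos: [584.5, -102.6, 152.2]
eef_rot: [-3.141, -0.003, -0.007]
force: [5.5, 6.0, 6.0]
finger_gap: 19.5
gripper_force: 41.2
```

Request:
send_rows(
  rows=[
    [0.1, 0, 0.05, 0, 0],
    [0.1, 0, 0.05, 0, 0],
  ],
)

```text
t: 14.48
eef_pos: [584.5, -103.6, 152.3]
eef_rot: [-3.141, -0.003, -0.007]
force: [4.8, 5.8, 5.6]
finger_gap: 19.6
gripper_force: 41.1
```

Request:
send_rows(
  rows=[
    [0.1, 0, 0.05, 0, 0],
    [0.1, 0, 0.05, 0, 0],
  ],
)

```text
t: 14.72
eef_pos: [584.6, -104.6, 152.2]
eef_rot: [-3.141, -0.003, -0.007]
force: [5.5, 5.4, 4.9]
finger_gap: 19.6
gripper_force: 41.1
```

Request:
send_rows(
  rows=[
    [0.1, 0, 0.05, 0, 0],
    [0.1, 0, 0.05, 0, 0],
  ],
)

```text
t: 14.98
eef_pos: [584.6, -105.6, 152.2]
eef_rot: [-3.141, -0.004, -0.007]
force: [6.3, 7.0, 5.3]
finger_gap: 19.3
gripper_force: 41.1
```

Request:
send_rows(
  rows=[
    [0.1, 0, 0.05, 0, 0],
    [0.1, 0, 0.05, 0, 0],
  ],
)

```text
t: 15.22
eef_pos: [584.6, -106.6, 152.3]
eef_rot: [-3.141, -0.003, -0.007]
force: [5.4, 5.6, 5.6]
finger_gap: 19.7
gripper_force: 41.1
```

Request:
send_rows(
  rows=[
    [0.1, 0.02, 0.05, 0, 0],
    [0.1, 0.02, 0.05, 0, 0],
  ],
)

```text
t: 15.48
eef_pos: [584.6, -107.6, 152.3]
eef_rot: [-3.141, -0.003, -0.005]
force: [2.3, 6.2, 6.9]
finger_gap: 19.4
gripper_force: 41.3
```

Request:
send_rows(
  rows=[
    [0.1, 0.02, 0.05, 0, 0],
    [0.1, 0.02, 0.05, 0, 0],
  ],
)

```text
t: 15.72
eef_pos: [584.7, -108.6, 152.3]
eef_rot: [-3.14, -0.003, -0.003]
force: [-0.5, 8.1, 7.0]
finger_gap: 19.7
gripper_force: 41.6
```

```bash
python3 - <<'E'
from h import *
s=st()
a=pic('scene','s3');marks('scene','keeper_face','canister_center','keeper_handle')
b=pic('side','d3');marks('side','keeper_face','canister_center','keeper_handle')
A=cv2.resize(a[230:380,230:400,::-1],(400,352),interpolation=cv2.INTER_CUBIC);B=cv2.resize(b[140:290,240:410,::-1],(400,352),interpolation=cv2.INTER_CUBIC)
cv2.imwrite('pics/c3.png',np.hstack([A,B]))
E
```

```text
t 15.72 pos [ 584.7 -108.6  152.3] rot [-3.14e+00 -3.00e-03 -3.00e-03] F [-0.5  8.1  7. ] gap 19.7 gf 41.6
scene keeper_face [(0.94, [684.2, -138.4, 105.9]), (0.68, [677.0, -233.7, 61.4])]
scene canister_center [(0.66, [679.0, -184.9, 108.5])]
scene keeper_handle [(0.87, [583.8, -108.7, 150.4])]
side keeper_face [(0.65, [686.2, -137.4, 110.0])]
side canister_center [(0.77, [681.0, -183.8, 105.0]), (0.71, [838.7, -14.3, 48.6])]
side keeper_handle [(0.7, [588.2, -109.3, 152.2])]
```

View pics/c3.png

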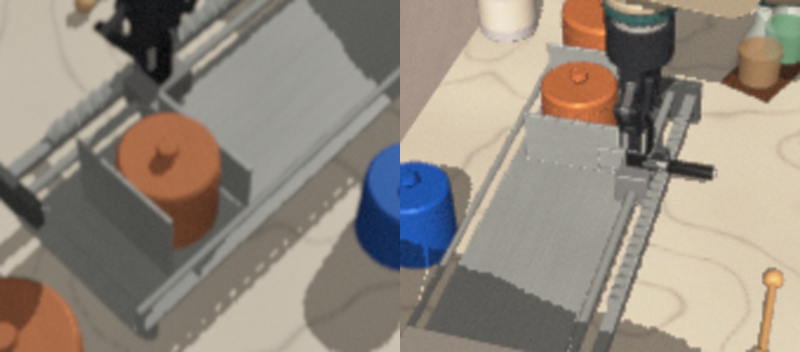

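The plate is right at the canister in both views (left crop near (170,190), right crop near (580,120)). I'll creep forward with the force watched.

Request:
send_rows(
  rows=[
    [0.1, 0, 0.03, 0, 0],
    [0.1, 0, 0.03, 0, 0],
  ],
)

```text
t: 16.38
eef_pos: [584.6, -108.6, 152.2]
eef_rot: [-3.139, -0.004, -0.003]
force: [-0.7, 9.8, 7.6]
finger_gap: 19.4
gripper_force: 41.5
```

Request:
send_rows(
  rows=[
    [0.1, 0, 0.03, 0, 0],
    [0.1, 0, 0.03, 0, 0],
  ],
)

```text
t: 16.62
eef_pos: [584.6, -109.1, 152.3]
eef_rot: [-3.139, -0.004, -0.003]
force: [-1.3, 10.0, 8.0]
finger_gap: 19.6
gripper_force: 41.5
```

Request:
send_rows(
  rows=[
    [0.1, 0, 0.03, 0, 0],
    [0.1, 0, 0.03, 0, 0],
  ],
)

```text
t: 16.88
eef_pos: [584.6, -109.2, 152.2]
eef_rot: [-3.139, -0.005, -0.003]
force: [-0.9, 13.0, 8.6]
finger_gap: 19.4
gripper_force: 41.5
```

Request:
send_rows(
  rows=[
    [0.1, 0, 0.03, 0, 0],
    [0.1, 0, 0.03, 0, 0],
  ],
)

```text
t: 17.12
eef_pos: [584.6, -109.3, 152.2]
eef_rot: [-3.138, -0.005, -0.003]
force: [-0.3, 14.5, 8.5]
finger_gap: 19.4
gripper_force: 41.6
```

Firm stop: the position holds at y = -109.2 while the force rises to about 14 N, so the keeper is snug. Backing off 20 mm.

Request:
send_rows(
  rows=[
    [0.1, 0, -0.2, 0, 0],
    [0.1, 0, -0.4, 0, 0],
    [0.1, 0, -0.5, 0, 0],
    [0.1, 0, -0.5, 0, 0],
    [0.1, 0, -0.3, 0, 0],
    [0.1, 0, -0.15, 0, 0],
    [0.1, 0, 0, 0, 0],
  ],
)

```text
t: 18.0
eef_pos: [584.4, -93.1, 152.2]
eef_rot: [3.139, -0.0, 0.004]
force: [-1.4, -5.0, 6.8]
finger_gap: 19.6
gripper_force: 42.3
```

Request:
send_rows(
  rows=[
    [0.1, 0, -0.2, 0, 0],
    [0.1, 0, -0.2, 0, 0],
    [0.1, 0, 0, 0, 0],
    [0.1, 0, 0, 0, 0],
  ],
)

```text
t: 18.5
eef_pos: [584.4, -89.1, 152.3]
eef_rot: [3.139, -0.0, 0.003]
force: [-1.6, -4.5, 6.6]
finger_gap: 19.5
gripper_force: 42.4
```

Request:
send_rows(
  rows=[
    [0.45, 0, 0, 0, 0],
    [0.45, 0, 0, 0, 0],
    [0.45, 0, 0, 0, 0],
    [0.45, 0, 0, -2.5, 0],
    [0.45, 0, 0, -3.0, 0],
    [0.45, 0, 0, -2.5, 0],
    [0.45, -2.0, -1.15, -1.5, 0],
    [0.45, -2.1, -1.15, 0, 0],
    [0.45, -2.0, -1.15, 0, 0],
    [0.45, -2.0, -1.15, 0, 0],
    [0.45, 0, 0, 0, 0],
  ],
)

```text
t: 19.88
eef_pos: [502.5, -41.1, 246.1]
eef_rot: [3.142, 0.003, 0.001]
force: [1.0, 0.6, 0.1]
finger_gap: 38.8
gripper_force: 0.0
```

```bash
python3 - <<'E'
from h import *
s=st()
for c in('side','scene','wrist'): pic(c,c+'4');marks(c,'keeper_handle','keeper_face','canister_center','pawl_bar','pawl_hinge')
E
```

```text
t 19.88 pos [502.5 -41.1 246.1] rot [3.142e+00 3.000e-03 1.000e-03] F [1.  0.6 0.1] gap 38.8 gf 0.0
side keeper_handle [(0.81, [588.0, -93.5, 152.6]), (0.56, [505.7, -42.4, 153.1]), (0.51, [679.3, -236.1, 61.0])]
side keeper_face [(0.89, [687.7, -120.2, 114.2])]
side canister_center [(0.91, [840.1, -15.7, 48.5]), (0.67, [706.6, -400.7, 63.4]), (0.56, [682.9, -182.5, 106.3])]
side pawl_bar [(0.7, [505.6, -43.2, 152.4])]
side pawl_hinge []
scene keeper_handle [(0.67, [582.8, -88.5, 151.5])]
scene keeper_face [(0.71, [685.9, -120.3, 107.6]), (0.32, [500.8, -87.3, 125.4])]
scene canister_center [(0.62, [842.1, -10.0, 48.3]), (0.56, [680.3, -185.2, 110.2])]
scene pawl_bar [(0.52, [503.5, -46.6, 149.8]), (0.18, [675.9, -182.1, 107.9])]
scene pawl_hinge [(0.57, [504.2, -86.0, 123.5])]
wrist keeper_handle [(0.58, [585.5, -91.5, 152.4])]
wrist keeper_face []
wrist canister_center []
wrist pawl_bar [(0.63, [502.9, -46.4, 149.1])]
wrist pawl_hinge []
```

View pics/wrist4.png

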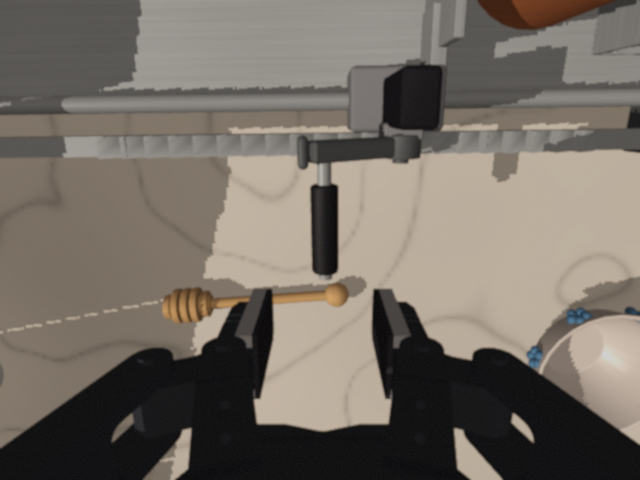

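The pawl bar shows at col 324, rows 185–270, centred between the fingers and clear of everything. I'll descend and grip it.

Request:
send_rows(
  rows=[
    [0.45, 0.1, 0.12, 2.5, 0],
    [0.45, 0, 0, 2.5, 0],
    [0.45, 0, 0, 2.5, 0],
    [0.45, 0, 0, 2.3, 0],
    [0.45, 0, 0, 0, 0],
    [0.1, 0, 0, 0, 0],
    [0.1, 0, 0, 0, 0],
    [0.1, 0, 0, 0, 0],
    [0.1, 0, 0, 0, 0],
  ],
  force=25,
)

```text
t: 21.9
eef_pos: [504.5, -42.9, 148.9]
eef_rot: [3.141, 0.001, 0.003]
force: [0.7, -0.6, 4.4]
finger_gap: 14.6
gripper_force: 24.7
```

Request:
send_rows(
  rows=[
    [0.1, 0, 0.65, -0.8, 0],
    [0.1, 0, 0.82, -0.72, 0],
    [0.1, 0, 0.95, -0.55, 0],
    [0.1, 0, 1.04, -0.36, 0],
    [0.1, 0, 1.09, -0.14, 0],
    [0.1, 0, 1.09, 0.08, 0],
    [0.1, 0, 1.06, 0.29, 0],
    [0.1, 0, 0.98, 0.5, 0],
    [0.1, 0, 0, 0, 0],
  ],
)

```text
t: 23.02
eef_pos: [505.1, -121.4, 165.7]
eef_rot: [3.139, -0.001, 0.006]
force: [5.7, -3.7, 4.5]
finger_gap: 14.8
gripper_force: 24.7
```

```bash
python3 - <<'E'
from h import *
s=st()
for c in('side','scene'): capture(c);marks(c,'keeper_handle','keeper_face','pawl_bar')
E
```

```text
t 23.02 pos [ 505.1 -121.4  165.7] rot [ 3.139e+00 -1.000e-03  6.000e-03] F [ 5.7 -3.7  4.5] gap 14.8 gf 24.7
side keeper_handle [(0.7, [586.0, -92.6, 152.7])]
side keeper_face [(0.77, [685.1, -121.8, 112.2])]
side pawl_bar [(0.48, [503.8, -123.2, 170.6])]
scene keeper_handle [(0.84, [584.0, -88.1, 149.6])]
scene keeper_face [(0.73, [683.3, -119.6, 106.4])]
scene pawl_bar [(0.52, [505.1, -122.9, 171.5])]
```

Request:
send_rows(
  rows=[
    [0.1, 0, 0.78, 0.66, 0],
    [0.1, 0, 0.69, 0.84, 0],
    [0.1, 0, 0.5, 0.97, 0],
    [0.1, 0, 0.3, 1.05, 0],
    [0.1, 0, 0.1, 1.09, 0],
    [0.1, 0, -0.11, 1.09, 0],
    [0.1, 0, -0.12, 0.45, 0],
    [0.1, 0, 0, 0, 0],
  ],
)

```text
t: 24.42
eef_pos: [505.4, -142.2, 104.1]
eef_rot: [3.139, 0.001, 0.007]
force: [7.1, -3.9, 1.1]
finger_gap: 15.0
gripper_force: 24.6
```

```bash
python3 - <<'E'
from h import *
s=st()
for c in('side','scene'): capture(c);marks(c,'keeper_handle','keeper_face','pawl_bar','pawl_hinge')
E
```

```text
t 24.43 pos [ 505.4 -142.2  104.1] rot [3.139e+00 1.000e-03 7.000e-03] F [ 7.1 -3.9  1.1] gap 15.0 gf 24.6
side keeper_handle [(0.76, [589.4, -89.9, 153.9]), (0.21, [343.1, -303.9, 0.3])]
side keeper_face [(0.94, [684.7, -120.6, 111.8])]
side pawl_bar [(0.52, [508.0, -143.6, 109.0])]
side pawl_hinge [(0.97, [503.8, -88.9, 124.0])]
scene keeper_handle [(0.69, [584.5, -87.7, 154.6])]
scene keeper_face [(0.6, [685.1, -118.2, 105.0])]
scene pawl_bar [(0.68, [483.1, 446.9, 0.9]), (0.53, [504.3, -142.7, 104.7])]
scene pawl_hinge []
```

Request:
send_rows(
  rows=[
    [0.45, 0, 0, 0, 0],
    [0.45, 0, 0, 0, 0],
    [0.45, 0, 0, 0, 0],
    [0.45, 0, 0, -2.0, 0],
    [0.45, 0, 0, -3.0, 0],
    [0.45, 0, 0, -3.0, 0],
    [0.45, 0, 0, -3.0, 0],
    [0.45, 0, -1.5, -2.0, 0],
    [0.45, 0, -1.5, 0, 0],
    [0.45, 0, -1.0, 0, 0],
    [0.45, 0, 0, 0, 0],
  ],
)

```text
t: 26.3
eef_pos: [503.6, -100.3, 232.0]
eef_rot: [-3.141, -0.003, 0.003]
force: [0.2, -0.2, 0.8]
finger_gap: 38.6
gripper_force: 0.0
```

```bash
python3 - <<'E'
from h import *
s=st()
for c in('side','scene','wrist'): pic(c,c+'5');marks(c,'keeper_handle','keeper_face','pawl_bar','pawl_hinge','canister_center')
E
```

```text
t 26.3 pos [ 503.6 -100.3  232. ] rot [-3.141e+00 -3.000e-03  3.000e-03] F [ 0.2 -0.2  0.8] gap 38.6 gf 0.0
side keeper_handle [(0.56, [585.9, -94.4, 151.5])]
side keeper_face [(0.63, [687.3, -123.6, 108.9])]
side pawl_bar []
side pawl_hinge [(0.89, [506.3, -89.4, 125.1]), (0.53, [680.6, -184.6, 105.7])]
side canister_center [(0.81, [839.7, -14.2, 51.0]), (0.77, [706.8, -400.7, 63.2]), (0.64, [682.3, -183.4, 105.6])]
scene keeper_handle [(0.93, [585.2, -87.6, 150.7])]
scene keeper_face [(0.64, [684.0, -119.8, 109.0])]
scene pawl_bar [(0.79, [505.7, -145.1, 103.2])]
scene pawl_hinge [(0.73, [501.9, -85.0, 123.9])]
scene canister_center [(0.91, [844.3, -10.5, 49.8]), (0.81, [679.8, -183.4, 109.6])]
wrist keeper_handle [(0.77, [584.7, -91.7, 155.6])]
wrist keeper_face []
wrist pawl_bar [(0.89, [502.7, -144.7, 104.6])]
wrist pawl_hinge []
wrist canister_center []
```

View pics/wrist5.png

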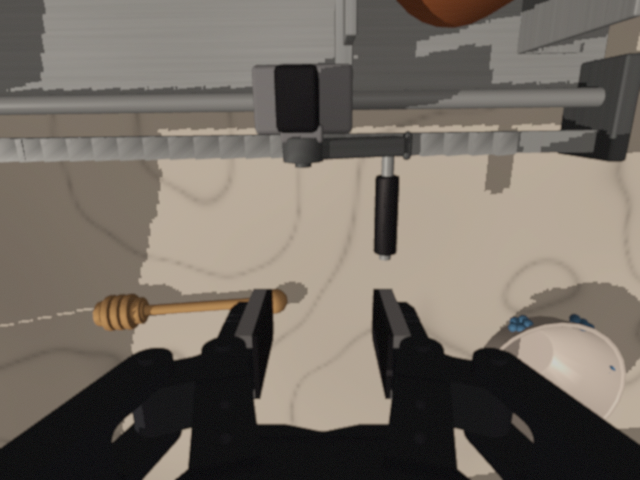

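The pawl is back down: its arm points right toward the canister with the bar at (386,215), z ≈ 104 mm, in the teeth. The keeper readings match those taken just after the 20 mm back-off, so it hasn't moved. Handing in.

```bash
python3 -c "
from workcell import close_job
print(close_job())"
```

```text
the job is handed in; nothing more can be done
None
```

The job is handed in: I slid the keeper until it was snug against the small copper canister (about 14 N at the wrist), backed it off to a gap of about 20 mm, and flipped the pawl back down into the teeth.

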